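Bring the coffee grinder round on the turntable and stand it on the coaster

ROBOT

A 6-joint arm with a two-finger parallel gripper is mounted at the origin on the work surface. World frame = base frame: x ahead of the robot, y to its left, z up, the work surface at z = 0. Lengths are in mm, angles in rad, forces in N, time in s.
With the tool pointing down it reaches from about 350 to 850 mm from the base axis. Payload 8.1 kg.
Tool frame: the origin (TCP) lies at the centre of the arm's flange, where the gripper is bolted on; the fingertips stand 173 mm ahead of it and the grasp point (between the pads) lies 155 mm ahead of it; z points along the fingers, y is the line along which they close (so a half turn about z gives the same grasp; the last joint's range is limited). The gripper opens to 85 mm and grips with 20 to 120 N. Pads are 22 mm wide; open, the fingers measure 114 mm over their backs; the gripper's body (76 mm by 85 mm) begins 54 mm behind the grasp point. The pads swing forward as they close: fully open they stand 13 mm farther back than shut.
Start: joints at [1.068, 0.13, 1.488, -0, 1.523, -0.085], TCP at [243.431, 548.405, 404.692] pointing down, gripper open.
Joint ranges: [-2.96, 2.96], [-0.89, 2.26], [0.02, 2.5], [-1.34, 4.48], [0, 2.73], [-2.66, 2.66]. Speed limits (rad/s): [2.39, 2.39, 2.79, 3.14, 3.14, 3.14].

INTERFACE

Orientations are given as a unit quaternion [w, x, y, z].
In Python, from bench import ctrl gives the robot as it stands.
- The arm moves only by the tool apply_moves, never from a script. Its argument "increments" is a list of rows, each a list of 3 entries, a list of its own where there are three numbers: the shift along the tool's x, y, z in m, then the turn, a rotation vector about the tool's x, y, z in rad, then the finger opening in m, from 0 to 0.0854. In form: [[[dx, dy, dz], [wx, wy, wz], gripper], ...]. A call has exactly 8 rows; each row is the pose to reach, as a shift and turn from the pose commanded when the call began, along the tool's axes at that moment; what a row does not reach only later rows make up. A row lasts 1/8 s, in which the tool goes at most 62.5 mm and 10.7 degrees, less where a joint would pass 70% of its speed; a pose out of reach is approached as far as the arm can. A call with a gripper value outside its range is refused whole. The fingers move at their own pace and stop on an object; the grip force is fixed at half the most. Time passes only in rows, so rows that repeat a pose let the fingers close, or fill a call up. It gives the time, the measured TCP pose, the force, the opening and the grip force at its end, in the units of the state.
- ctrl.read_state(): the state, without advancing time (a new reading comes with each control period).
- ctrl.camera(name): name is "scene" or "top" or "wrist"; returns a dict with "pixels" (420x560x3 uint8, blue, green, red), "intrinsics" (3x3 intrinsics, pixels), "dist_coeffs" ([k1, k2, p1, p2, k3] as OpenCV has them; the pictures are not rectified), "T" (4x4, takes a point from camera to world coordinates); the wrist camera has in their place "tool_from_camera" (4x4, takes a point from camera to tool coordinates, whose origin is the TCP and whose axes are the flange's). Camera axes: x right, y up, looking along -z (the intrinsics and any distortion apply to the point x, -y, -z); pixel columns grow to the right and rows downward; lengths in mm; the calibration is good to about 2 mm. A picture is of the moment at which its call begins: read the wrist's pose just before it. There is no depth.
- ctrl.finish_job(): hands the job in; it is judged then, once.
The state is a dict: "time": time; "joint_pos": joint angles; "qd": joint speeds; "effort": joint torques, N m; "ee_pos": TCP position; "orientation": TCP orientation; "ft_force": force on the tool from outside, world axes, zero at the start; "moment": the same for the moment, N m; "finger_gap": finger opening in mm; "finger_force": force on a finger pad.
Only numpy, scipy, OpenCV 4.12 (cv2) and the standard library are available. Lean on these libraries where they do the work, as an engineer would, in place of code of your own. Each camera call takes 0.05 s, during which the arm holds its last target. There are 200 camera calls.

TASK

Turn the wooden turntable by pushing at its rim, where it has finger posts, without touching what stands on it, until the steel coffee grinder is round at the front, in the middle of the side facing the robot. Then take the grinder out from under the wire shelf and stand it upright in the middle of the bamboo coaster, leaving its empty place on the turntable at the front. Do not knock the shelf, the cups or any of the other things on the worktop or turntable.

Things in the scene. Friction and masses are not known exactly. Their poses are not given: they have to be found in the camera images.
- rack: Fixed steel wire shelf bridging the turntable. Origin on the worktop at the turntable's axis; x to the back, so -x is the front (robot side); y left. Four 8 mm rods along y, at x = -120, -80, -40, 0 mm, y = -270 to 270, underside 310 mm up, carried by arms at y = +-270 to 12 mm posts at x = 120. Fixed on it, at y = +-215, x = -60: two ceramic pots, 56 mm wide, tops 380 mm up.
- shelf_edge (a point): Middle of the shelf's front edge, underside of the front rod, 310 mm above the worktop, 120 mm in front of the turntable's axis. The shelf hangs over the front half of the turntable, so a tool reaching beneath must lean back towards the robot, about 30 to 35 degrees from vertical.
- susan_top: Turning wooden disc, 300 mm across, top face 30 mm above the worktop. Origin on its axis at its underside (z = 12 mm). Turns either way about z (up to 12 rad) and stays where left; about 2 N at the rim moves it. Six upright round finger posts, 14 mm thick, 40 mm tall (tops at z = 70 mm), on a 135 mm radius at 30, 90, 150, 210, 270, 330 degrees from its x axis; grinder_spot is at 180.
- grinder_spot (a point): The grinder's place on the disc's top face (a dark round mark 68 mm across), 85 mm from the axis, on the disc's -x side. Front means: this point on the rack's -x side, less than 25 mm off the rack's x axis.
- grinder: Steel hand coffee grinder, loose, about 0.5 kg: upright cylinder 49 mm across, 135 mm tall, cap and hub to 150 mm; on top a flat crank arm 13 mm wide reaches 63 mm along the grinder's +x to an upright black knob (24 mm thick, top at 180 mm). Origin at the centre of its underside. Stands on grinder_spot, crank roughly inward over the turntable's middle.
- coaster: Square bamboo coaster lying on the worktop to the left or right of the turntable, fixed, 110 x 110 x 8 mm. Origin at the centre of its underside (worktop height).
- canister: Bystander: closed blue plastic canister with a press button in its lid, 84 mm in diameter, 117 mm tall, loose on the turntable. Origin at the centre of its underside.
- cezve: Bystander: white ceramic cezve (small coffee pot), 72 mm wide, 68 mm tall, with a round handle rising along its +x to 97 mm out and 118 mm high; loose on the turntable. Origin at the centre of its underside.
- canister_spot (a point): Canister's place on the disc's top face, 70 mm from the axis at 60 degrees.
- cezve_spot (a point): Cezve's place on the disc's top face, 80 mm from the axis at -60 degrees.
- cup_a: Bystander: waisted tulip-shaped glass cup, 64 mm across the rim, 82 mm tall, loose, upright, across the turntable from the coaster. Origin at the centre of its underside.
- cup_b: Bystander: waisted tulip-shaped glass cup, 64 mm across the rim, 82 mm tall, loose, upright, about 105 mm behind the coaster. Origin at the centre of its underside.
- cup_c: Bystander: waisted tulip-shaped glass cup, 64 mm across the rim, 82 mm tall, loose, upright, about 105 mm behind cup_a. Origin at the centre of its underside.
- saucer: Bystander: white ceramic saucer 120 mm in diameter, 15 mm high, loose, between robot and turntable. Origin at the centre of its underside.
- jar: Bystander: amber glass jar 68 mm in diameter, 110 mm tall, loose, front left of the turntable. Origin at the centre of its underside.
Not all that is in view belongs to the job. What is shaped like the coaster but yellow is not meant.

How it is judged (in metres and radians):
On the way, in this order (a step that is already met when the one before it is completed fails the run):
1. the turntable is turned so that the grinder, still on its place, is at the front, and has stopped (y of grinder_spot in the frame of rack between -0.025 and 0.025 m and x of grinder_spot in the frame of rack below 0 m and horizontal distance between grinder and grinder_spot below 0.02 m and angle between grinder's own z axis and vertical below 0.1 rad and angular speed of susan_top below 0.15 rad/s), for 0.3 s.
2. the grinder is lifted off the turntable (z of grinder in the frame of grinder_spot above 0.015 m), for 0.1 s.
At the end, for the whole second after the job is handed in: The grinder stands upright (within 0.1 rad) and still on the coaster, its axis within 30 mm of the coaster's centre; the turntable is still, its empty grinder place at the front (within 25 mm of the rack's x axis, on the rack's -x side) (horizontal distance between grinder and coaster below 0.03 m and height (world z) of grinder between 0.005 and 0.013 m and angle between grinder's own z axis and vertical below 0.1 rad and linear speed of grinder below 0.02 m/s and y of grinder_spot in the frame of rack between -0.025 and 0.025 m and x of grinder_spot in the frame of rack below 0 m and angular speed of susan_top below 0.1 rad/s); the robot touches nothing.
It fails at once if the grinder is touched by the fingers (over 2 N) while still on its place and not at the front (contact force between the fingers and grinder above 2 N and horizontal distance between grinder and grinder_spot below 0.05 m and height (world z) of grinder below 0.045 m and (y of grinder_spot in the frame of rack above 0.035 m or y of grinder_spot in the frame of rack below -0.035 m or x of grinder_spot in the frame of rack above 0 m)).
It fails at once if the canister or the cezve is touched (over 2 N), shifted over 30 mm from its place on the disc, or tipped over 0.3 rad (contact force between any of the fingers, the arm and canister above 2 N or contact force between any of the fingers, the arm and cezve above 2 N or (horizontal distance between canister and canister_spot above 0.03 m or angle between canister's own z axis and vertical above 0.3 rad) or (horizontal distance between cezve and cezve_spot above 0.03 m or angle between cezve's own z axis and vertical above 0.3 rad)).
It fails at once if the wire shelf is struck with over 10 N (contact force between any of the fingers, the arm, grinder and rack above 10 N).
It fails at once if a cup or the jar is moved over 25 mm or tipped over 0.3 rad ((distance of cup_a from where it was at the start of the episode above 0.025 m or angle between cup_a's own z axis and vertical above 0.3 rad) or (distance of cup_b from where it was at the start of the episode above 0.025 m or angle between cup_b's own z axis and vertical above 0.3 rad) or (distance of cup_c from where it was at the start of the episode above 0.025 m or angle between cup_c's own z axis and vertical above 0.3 rad) or (distance of jar from where it was at the start of the episode above 0.025 m or angle between jar's own z axis and vertical above 0.3 rad)).
It fails at once if the saucer is moved over 30 mm (distance of saucer from where it was at the start of the episode above 0.03 m).
It also fails if it takes over 72 s, if anything falls off the work surface, if the arm or the gripper's body presses on something with over 40 N, if the wrist force passes 120 N, or if a joint passes its speed limit or range.

## Working session

There is one attempt and no reset: what is moved stays moved. The work goes in short steps, Python scripts to look and compute and a tool call to move; the robot and the scene stay as the last step left them, time stands still between calls to the robot, and variables do not carry over. Pictures are saved under pics/ and viewed, at most 10 in all, crops included, and the job is handed in when it is done.

Besides the shell and the picture viewer there is one more tool, called after "Call:" by a JSON object that holds its "fn" and its "kwargs". apply_moves: Moves the arm, as the interface text tells. Its arguments: {"type":"object","properties":{"increments":{"type":"array"}},"required":["increments"]}

```bash
ls; mkdir -p pics; python3 - <<'E'
from bench import ctrl
import cv2,pickle
s=ctrl.read_state();print(s)
d={}
for n in ("scene","top"):
    c=ctrl.camera(n);d[n]=c;cv2.imwrite(f"pics/{n}0.png",cv2.resize(c["pixels"],(800,600)))
    print(n,c["intrinsics"],c["dist_coeffs"],c["T"])
pickle.dump(d,open("c0.pkl","wb"))
E
```

```text
pics
{'time': 0.0, 'joint_pos': array([ 1.06759473e+00,  1.31190681e-01,  1.48928034e+00,  7.53970549e-06,
        1.52300289e+00, -8.53752910e-02]), 'qd': array([ 0.00044815,  0.00021869, -0.0020406 , -0.00082658, -0.0006311 ,
        0.0001606 ]), 'effort': array([-9.93986323e-04, -5.69406724e+01, -5.00544798e+01, -3.39366998e-04,
        1.49893976e-02, -7.47180979e-05]), 'ee_pos': array([243.31907408, 548.19887444, 403.62591676]), 'orientation': array([-2.76441109e-04,  2.07396895e-01,  9.78256430e-01, -8.99097178e-04]), 'ft_force': array([ 0.739829  ,  0.84693286, -0.59689584]), 'moment': array([-0.01830381, -0.02994736,  0.00750103]), 'finger_force': 0.0, 'finger_gap': 85.26814414568426}
scene [[414.84661073   0.         282.83202775]
 [  0.         414.84661073 209.9125174 ]
 [  0.           0.           1.        ]] [-0.04567202  0.          0.          0.          0.        ] [[ 7.73880442e-01 -4.26656706e-01  4.68052472e-01  1.03774943e+03]
 [ 6.33319431e-01  5.16727225e-01 -5.76107172e-01 -6.58641467e+02]
 [ 3.94453341e-03  7.42264798e-01  6.70095075e-01  8.93297928e+02]
 [ 0.00000000e+00  0.00000000e+00  0.00000000e+00  1.00000000e+00]]
top [[542.50221255   0.         279.81078791]
 [  0.         542.50221255 201.74471866]
 [  0.           0.           1.        ]] [-0.2155933  0.         0.         0.         0.       ] [[ 9.20918282e-03  9.99145027e-01 -4.03039145e-02  4.99313936e+02]
 [-9.99649475e-01  1.01993610e-02  2.44315236e-02 -3.82574181e+01]
 [ 2.48217094e-02  4.00647927e-02  9.98888730e-01  1.65764015e+03]
 [ 0.00000000e+00  0.00000000e+00  0.00000000e+00  1.00000000e+00]]
```

View pics/top0.png

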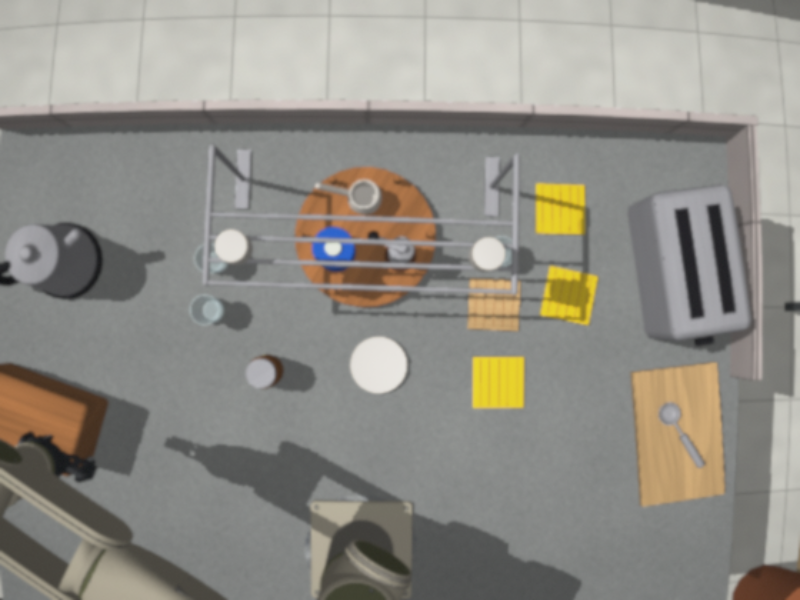

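View pics/scene0.png

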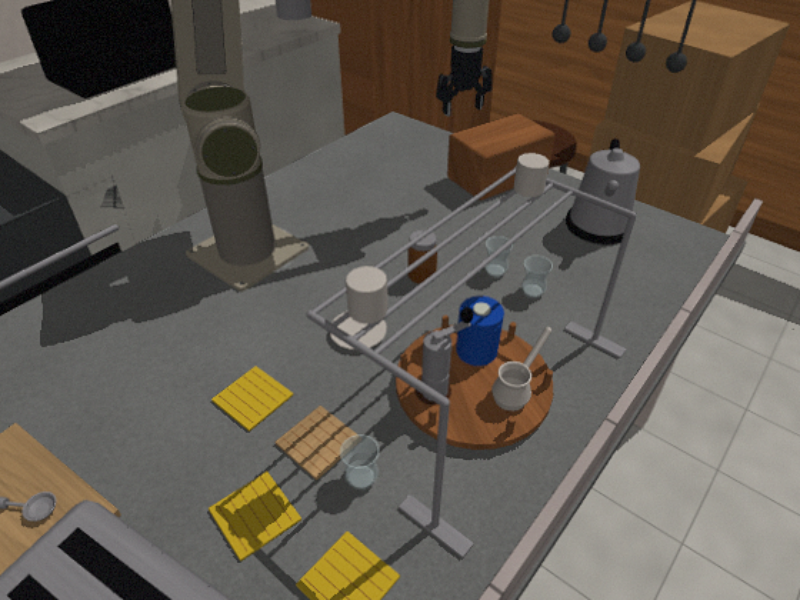

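The top view (800x600) shows the turntable centred at about (366,236), with the grinder at about (402,250), on its right and slightly to the front. The canister is at (333,250) and the cezve at (364,195). The squares are bamboo (494,305) and yellow (498,382), (569,295) and (560,209). The plain bamboo one beside the turntable fits the coaster. I'll enlarge to confirm it and measure.

```bash
cat > h.py <<'E'
import numpy as np,cv2,pickle
def p2w(c,uv,z):
    uv=np.array(uv,float).reshape(-1,1,2)
    n=cv2.undistortPoints(uv,np.array(c["intrinsics"]),np.array(c["dist_coeffs"])).reshape(-1,2)
    T=np.array(c["T"]);d=np.c_[n[:,0],-n[:,1],-np.ones(len(n))]@T[:3,:3].T
    o=T[:3,3];t=(np.broadcast_to(z,len(n))-o[2])/d[:,2]
    return o+d*t[:,None]
def w2p(c,P):
    T=np.array(c["T"]);q=(np.atleast_2d(P)-T[:3,3])@T[:3,:3]
    q=q*[1,-1,-1]
    return cv2.projectPoints(q.reshape(-1,1,3),np.zeros(3),np.zeros(3),np.array(c["intrinsics"]),np.array(c["dist_coeffs"]))[0].reshape(-1,2)
E
python3 - <<'E'
from h import *
d=pickle.load(open("c0.pkl","rb"))
im=d["top"]["pixels"][95:245,130:380]   # 250x150
cv2.imwrite("pics/topcrop.png",cv2.resize(im,(800,480),interpolation=cv2.INTER_CUBIC))
im=d["scene"]["pixels"][190:370,180:420]
cv2.imwrite("pics/scenecrop.png",cv2.resize(im,(800,600),interpolation=cv2.INTER_CUBIC))
E
```

```text
(no output)
```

View pics/topcrop.png

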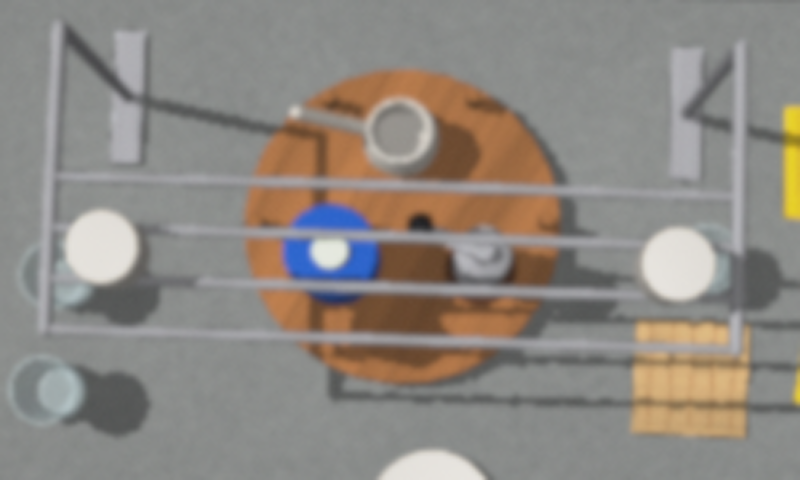

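View pics/scenecrop.png

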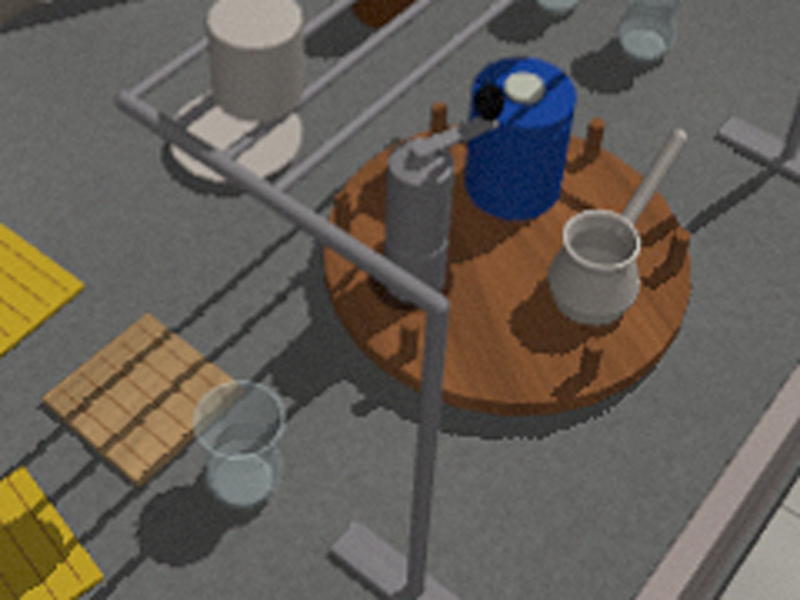

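The crops confirm the coaster: it is the only bamboo square, at topcrop (690,380). The grinder's post and knob tops are clear in the scene crop. Next I'll compute positions.

```bash
python3 - <<'E'
from h import *
np.set_printoptions(suppress=True,precision=1)
d=pickle.load(open("c0.pkl","rb"));t,s=d["top"],d["scene"]
tc=lambda a:(np.array(a)+.5)/3.2+[130,95]-.5
sc=lambda a:(np.array(a)+.5)/3.3333+[180,190]-.5
def T(n,a,z):print(n,'top',*p2w(t,tc(a),z)[:,:2])
def S(n,a,z):
    P=p2w(s,sc(a),z)[:,:2];print(n,'scn',*P);return P
T('disc edges L R T B',[(245,228),(560,228),(404,68),(404,383)],30)
P=S('posts',[(440,107),(595,125),(683,238),(592,352),(408,333),(342,197)],70)
A=np.c_[2*P,np.ones(6)];x=np.linalg.lstsq(A,(P**2).sum(1),rcond=None)[0];c=x[:2];print('fit c',c,(x[2]+c@c)**.5)
c=c
print('post ang',np.degrees(np.arctan2(*(P-c).T[::-1])))
T('rack front rod L R; back arm ends L R',[(42,330),(738,348),(57,25),(740,42)],314)
S('rack right: front corner, back corner',[(122,98),(440,300)],314)
T('rod0 ends',[(58,176),(732,195)],314)
T('coaster',[(638,320),(750,325),(745,437),(632,432)],8)
S('coaster',[(148,314),(42,399),(137,484),(240,395)],8)
T('grinder cap',[(482,253)],150);S('grinder knob top',[(490,88)],180);S('grinder bottom front',[(412,305)],30);T('knob',[(420,224)],180)
S('grinder cap',[(420,150)],150)
T('canister top',[(331,252)],117+30);T('cezve rim',[(400,134)],98)
T('cupa,c base',[(60,388),(72,286)],3);T('cup rims',[(42,388),(45,275)],82)
T('pots',[(101,247),(678,264)],380)
S('cupb base, rim',[(242,478)],3);S('cupb rim',[(240,420)],82)
tt=lambda a:np.array(a)*.7-.0
print('saucer,jar',p2w(t,tt([(379,365),(262,373)]),[15,110])[:,:2])
E
```

```text
disc edges L R T B top [670.9 145. ] [ 674.  -152.1] [825.2  -3. ] [526.4  -6.7]
posts scn [558.7  62.6] [673.8 128.8] [794.5  64.1] [796.9 -74.7] [ 683.1 -145.9] [560.  -72.2]
fit c [678.1  -7.6] 136.8553396264602
post ang [ 149.6   91.8   31.6  -29.5  -87.9 -151.3]
rack front rod L R; back arm ends L R top [559.9 271.6] [ 551.4 -272.4] [802.  266.9] [ 794.1 -274.6]
rack right: front corner, back corner scn [ 546.2 -268.3] [ 788.2 -270. ]
rod0 ends top [681.1 261.9] [ 671.6 -267.6]
coaster top [ 589.1 -229. ] [ 585.5 -337.4] [ 478. -333.] [ 482.1 -223.9]
coaster scn [ 484.8 -224.6] [ 480.3 -332.9] [ 587.6 -337.9] [ 593.3 -234.5]
grinder cap top [638.4 -75.7]
grinder knob top scn [639.6   7.2]
grinder bottom front scn [651.8 -97.4]
knob top [659.9 -21.7]
grinder cap scn [621.4 -54.8]
canister top top [638.2  56.1]
cezve rim top [750.7  -1.7]
cupa,c base top [518.4 324.7] [616.6 314.8]
cup rims top [517.3 324.2] [621.  323.4]
pots top [619.1 213.1] [ 610.8 -215.7]
cupb base, rim scn [ 640.2 -284. ]
cupb rim scn [ 644.2 -285. ]
saucer,jar [[402.5 -36. ]
 [389.2 198. ]]
```

Measured layout:
- Disc and rack axis: about (676,-3), with rack yaw about -0.9°.
- Grinder: at disc yaw about +60.7°, so it needs about -61.5° (clockwise).
- Coaster centre: (534,-281).

I'll straddle the front-right post, at about (560,-72), with leaned fingers and carry it along the arc.

```bash
cat >> h.py <<'E'
from scipy.spatial.transform import Rotation as Ro, Slerp
def cur():
    from bench import ctrl
    s=ctrl.read_state();q=s["orientation"]
    return np.array(s["ee_pos"]),Ro.from_quat([q[1],q[2],q[3],q[0]]),s
def lean(th,psi=0):
    a=np.radians(th);c,s=np.cos(a),np.sin(a)
    return Ro.from_euler('z',psi,degrees=True)*Ro.from_matrix(np.array([[-c,0,-s],[0,1,0],[s,0,-c]]).T)
def rows(wps,start=None,R0=None):
    """wps: list of (grasp-point world mm, Rot, grip m, nrows); interpolates; prints calls of 8 rows"""
    if start is None: start,R0,_=cur()
    p,R=start,R0;out=[]
    for g,Rt,gr,n in wps:
        t=np.array(g,float)-155*Rt.as_matrix()[:,2];sl=Slerp([0,1],Ro.concatenate([R,Rt]))
        for k in range(1,n+1): out.append((p+(t-p)*k/n,sl(k/n),gr))
        p,R=t,Rt
    while len(out)%8: out.append(out[-1])
    for i in range(0,len(out),8):
        L=[]
        for q,Q,gr in out[i:i+8]:
            L.append([[round(v,4) for v in (R0.inv().apply(q-start)/1000).tolist()],[round(v,3) for v in (R0.inv()*Q).as_rotvec().tolist()],gr])
        print(str(L).replace(' ','').replace('-0.0,','0.0,'));start,R0,_=out[i+7]
E
python3 - <<'E'
from h import *
L=lean(36);tc=np.array
mid=np.array([430,150,380])+155*lean(20,8).as_matrix()[:,2]
pre=np.array([560,-72,57])-100*L.as_matrix()[:,2]
print(mid,pre)
rows([(mid,lean(20,8),.04,9),(pre,L,.04,7)])
E
```

```text
[482.49720215 157.37800061 234.34764378] [501.22147477 -72.         137.90169944]
[[[-0.0369,-0.032,0.0027],[-0.011,-0.038,-0.061],0.04],[[-0.0738,-0.064,0.0054],[-0.022,-0.076,-0.123],0.04],[[-0.1107,-0.0961,0.0081],[-0.033,-0.114,-0.184],0.04],[[-0.1476,-0.1281,0.0107],[-0.044,-0.151,-0.245],0.04],[[-0.1846,-0.1601,0.0134],[-0.055,-0.189,-0.306],0.04],[[-0.2215,-0.1921,0.0161],[-0.066,-0.227,-0.368],0.04],[[-0.2584,-0.2241,0.0188],[-0.077,-0.265,-0.429],0.04],[[-0.2953,-0.2562,0.0215],[-0.088,-0.303,-0.49],0.04]]
[[[-0.0157,-0.0458,0.0074],[-0.011,-0.038,-0.061],0.04],[[-0.0057,-0.0773,0.0213],[-0.003,-0.078,-0.043],0.04],[[0.0044,-0.1089,0.0353],[0.005,-0.118,-0.025],0.04],[[0.0145,-0.1404,0.0493],[0.013,-0.158,-0.007],0.04],[[0.0245,-0.172,0.0632],[0.02,-0.198,0.011],0.04],[[0.0346,-0.2035,0.0772],[0.028,-0.238,0.029],0.04],[[0.0446,-0.2351,0.0912],[0.036,-0.278,0.047],0.04],[[0.0547,-0.2666,0.1051],[0.044,-0.318,0.066],0.04]]
```

Call:
{"fn": "apply_moves", "kwargs": {"increments": [[[-0.037, -0.032, 0.003], [-0.011, -0.038, -0.061], 0.04], [[-0.074, -0.064, 0.005], [-0.022, -0.076, -0.123], 0.04], [[-0.111, -0.096, 0.008], [-0.033, -0.114, -0.184], 0.04], [[-0.148, -0.128, 0.011], [-0.044, -0.151, -0.245], 0.04], [[-0.185, -0.16, 0.013], [-0.055, -0.189, -0.306], 0.04], [[-0.222, -0.192, 0.016], [-0.066, -0.227, -0.368], 0.04], [[-0.258, -0.224, 0.019], [-0.077, -0.265, -0.429], 0.04], [[-0.295, -0.256, 0.021], [-0.088, -0.303, -0.49], 0.04]]}}

```text
time: 1.1
ee_pos: [409.3, 193.3, 383.2]
orientation: [0.156, -0.039, 0.987, 0.011]
ft_force: [0.7, 0.2, 0.8]
finger_gap: 39.9
finger_force: 0.0
```

Call:
{"fn": "apply_moves", "kwargs": {"increments": [[[-0.016, -0.046, 0.007], [-0.011, -0.038, -0.061], 0.04], [[-0.006, -0.077, 0.021], [-0.003, -0.078, -0.043], 0.04], [[0.004, -0.109, 0.035], [0.005, -0.118, -0.025], 0.04], [[0.014, -0.14, 0.049], [0.013, -0.158, -0.007], 0.04], [[0.024, -0.172, 0.063], [0.02, -0.198, 0.011], 0.04], [[0.035, -0.204, 0.077], [0.028, -0.238, 0.029], 0.04], [[0.045, -0.235, 0.091], [0.036, -0.278, 0.047], 0.04], [[0.055, -0.267, 0.105], [0.044, -0.318, 0.066], 0.04]]}}

```text
time: 2.1
ee_pos: [409.4, -72.6, 263.2]
orientation: [0.31, 0.001, 0.951, 0.0]
ft_force: [2.0, -0.4, -0.1]
finger_gap: 40.2
finger_force: 0.0
```

```bash
python3 - <<'E'
from h import *
from bench import ctrl
p,R,s=cur();print(p,R.as_matrix(),s["joint_pos"],s["finger_gap"],s["time"])
c=ctrl.camera("wrist");cv2.imwrite("pics/w1.png",c["pixels"])
T=np.array(c["tool_from_camera"]);W=np.eye(4);W[:3,:3]=R.as_matrix();W[:3,3]=p
c["T"]=W@T;pickle.dump(c,open("w1.pkl","wb"))
A=np.radians(210.7)
print('tool_from_cam',T.round(2));print('post top pred px',w2p(c,[676+135*np.cos(A),-3+135*np.sin(A),70]),'axis',w2p(c,[676,-3,30]))
E
```

```text
[409.38597192 -72.63965808 263.23981104] [[-8.07339439e-01  1.32968221e-03  5.90085809e-01]
 [ 1.91747480e-03  9.99998093e-01  3.70070521e-04]
 [-5.90084191e-01  1.43024720e-03 -8.07340450e-01]] [-0.40906654 -0.63861446  2.45959418  0.34786918  0.76080092 -2.16241921] 40.23461206258497 2.1
tool_from_cam [[-0.    0.97  0.26 66.38]
 [ 1.    0.    0.   -0.5 ]
 [ 0.    0.26 -0.97 32.23]
 [ 0.    0.    0.    1.  ]]
post top pred px [[289.85482864 235.13880843]] axis [[361.55440422 269.71128315]]
```

View pics/w1.png

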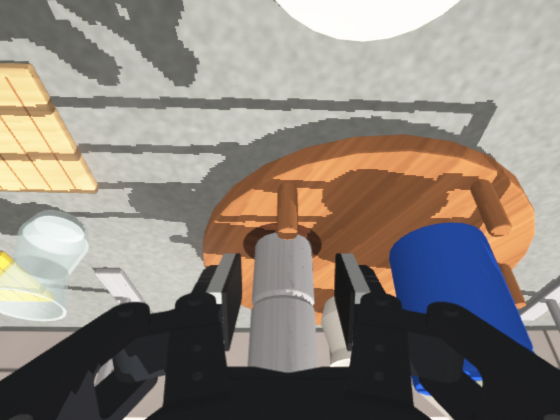

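The wrist view shows the front-right post top at about (288,236), against a predicted (290,235), so the model holds. Next I'll insert and sweep.

```bash
python3 - <<'E'
from h import *
L=lean(36)
P=lambda f:(676+135*np.cos(np.radians(f)),-3+135*np.sin(np.radians(f)),57)
w=[(P(210.7),L,.04,8)]
fs=[208,203,198,193,188,183,178,173,169,165,161,157.5,154,151.5,149,147]
rows(w+[(P(f),L,.04,1) for f in fs])
E
```

```text
[[[-0.0003,0.0004,0.0124],[0.0,0.0,-0.0],0.04],[[-0.0007,0.0008,0.0247],[0.0,0.0,-0.001],0.04],[[-0.001,0.0011,0.0371],[-0.001,0.001,-0.001],0.04],[[-0.0013,0.0015,0.0494],[-0.001,0.001,-0.002],0.04],[[-0.0017,0.0019,0.0618],[-0.001,0.001,-0.002],0.04],[[-0.002,0.0023,0.0742],[-0.001,0.001,-0.002],0.04],[[-0.0023,0.0026,0.0865],[-0.001,0.002,-0.003],0.04],[[-0.0027,0.003,0.0989],[-0.002,0.002,-0.003],0.04]]
[[[0.0025,0.0055,-0.0018],[0.0,0.0,0.0],0.04],[[0.0066,0.0162,-0.0048],[0.0,0.0,0.0],0.04],[[0.01,0.0272,-0.0072],[0.0,0.0,0.0],0.04],[[0.0125,0.0386,-0.0091],[0.0,0.0,0.0],0.04],[[0.0142,0.0501,-0.0103],[0.0,0.0,0.0],0.04],[[0.0152,0.0619,-0.011],[0.0,0.0,0.0],0.04],[[0.0152,0.0736,-0.0111],[0.0,0.0,0.0],0.04],[[0.0145,0.0854,-0.0105],[0.0,0.0,0.0],0.04]]
[[[-0.0012,0.0093,0.0009],[0.0,0.0,0.0],0.04],[[-0.0029,0.0185,0.0021],[0.0,0.0,0.0],0.04],[[-0.0051,0.0275,0.0037],[0.0,0.0,0.0],0.04],[[-0.0075,0.0352,0.0054],[0.0,0.0,0.0],0.04],[[-0.0102,0.0427,0.0074],[0.0,0.0,0.0],0.04],[[-0.0124,0.048,0.009],[0.0,0.0,0.0],0.04],[[-0.0148,0.0531,0.0107],[0.0,0.0,0.0],0.04],[[-0.0168,0.0571,0.0122],[0.0,0.0,0.0],0.04]]
```

Call:
{"fn": "apply_moves", "kwargs": {"increments": [[[0, 0, 0.012], [0, 0, 0], 0.04], [[-0.001, 0.001, 0.025], [0, 0, -0.001], 0.04], [[-0.001, 0.001, 0.037], [-0.001, 0.001, -0.001], 0.04], [[-0.001, 0.001, 0.049], [-0.001, 0.001, -0.002], 0.04], [[-0.002, 0.002, 0.062], [-0.001, 0.001, -0.002], 0.04], [[-0.002, 0.002, 0.074], [-0.001, 0.001, -0.002], 0.04], [[-0.002, 0.003, 0.087], [-0.001, 0.002, -0.003], 0.04], [[-0.003, 0.003, 0.099], [-0.002, 0.002, -0.003], 0.04]]}}

```text
time: 3.15
ee_pos: [470.5, -68.4, 184.9]
orientation: [0.308, -0.001, 0.951, 0.001]
ft_force: [-0.7, -0.2, 0.3]
finger_gap: 40.3
finger_force: 0.0
```

Call:
{"fn": "apply_moves", "kwargs": {"increments": [[[0.0025, 0.0055, -0.002], [0, 0, 0], 0.04], [[0.0065, 0.016, -0.005], [0, 0, 0], 0.04], [[0.01, 0.027, -0.007], [0, 0, 0], 0.04], [[0.0125, 0.0385, -0.009], [0, 0, 0], 0.04], [[0.014, 0.05, -0.0105], [0, 0, 0], 0.04], [[0.015, 0.062, -0.011], [0, 0, 0], 0.04], [[0.015, 0.0735, -0.011], [0, 0, 0], 0.04], [[0.0145, 0.0855, -0.0105], [0, 0, 0], 0.04]]}}

```text
time: 4.15
ee_pos: [451.7, 17.2, 185.9]
orientation: [0.309, -0.001, 0.951, 0.001]
ft_force: [-1.5, -1.6, 0.7]
finger_gap: 40.2
finger_force: 0.9
```

Call:
{"fn": "apply_moves", "kwargs": {"increments": [[[-0.001, 0.009, 0.001], [0, 0, 0], 0.04], [[-0.003, 0.0185, 0.002], [0, 0, 0], 0.04], [[-0.005, 0.0275, 0.0035], [0, 0, 0], 0.04], [[-0.0075, 0.035, 0.0055], [0, 0, 0], 0.04], [[-0.01, 0.0425, 0.0075], [0, 0, 0], 0.04], [[-0.0125, 0.048, 0.009], [0, 0, 0], 0.04], [[-0.015, 0.053, 0.0105], [0, 0, 0], 0.04], [[-0.017, 0.057, 0.012], [0, 0, 0], 0.04]]}}

```text
time: 5.15
ee_pos: [473.1, 74.1, 186.3]
orientation: [0.309, -0.001, 0.951, 0.001]
ft_force: [-1.1, -0.7, 0.4]
finger_gap: 39.9
finger_force: 0.7
```

```bash
cat >> h.py <<'E'
def wrist(name):
    from bench import ctrl
    p,R,s=cur();c=dict(ctrl.camera("wrist"));W=np.eye(4);W[:3,:3]=R.as_matrix();W[:3,3]=p
    c["T"]=W@np.array(c["tool_from_camera"]);pickle.dump(c,open(name+".pkl","wb"));cv2.imwrite(f"pics/{name}.png",c["pixels"]);return c
E
python3 - <<'E'
from h import *
from bench import ctrl
p,R,s=cur();g=p+155*R.as_matrix()[:,2];print(g,s["joint_pos"],s["finger_gap"],s["ft_force"])
c=ctrl.camera("top");pickle.dump(c,open("t2.pkl","wb"))
im=c["pixels"][95:245,130:380];cv2.imwrite("pics/t2.png",cv2.resize(im,(800,480),interpolation=cv2.INTER_CUBIC))
E
```

```text
[564.15586954  74.58940574  60.85877146] [ 0.06157767 -0.21369769  2.32507095 -0.08425435  0.40437684 -1.44512102] 39.92399687408983 [-1.05260483 -0.71284051  0.4001823 ]
```

View pics/t2.png

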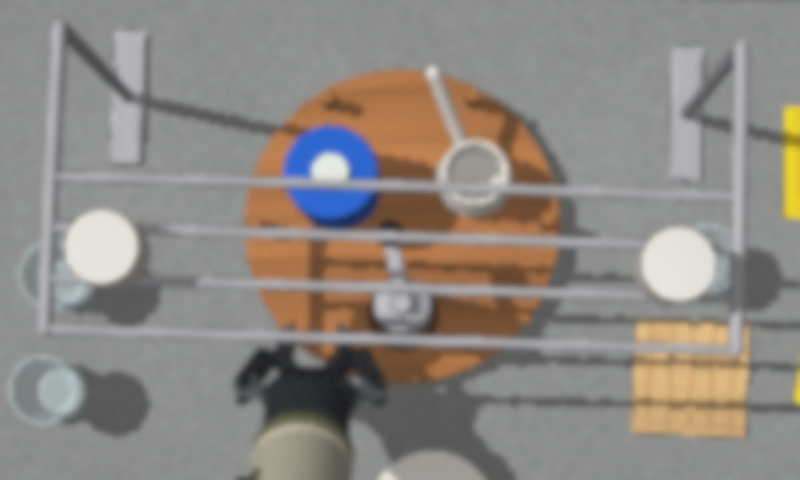

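The top view shows the grinder at the front, with its hub at (402,302) and its knob at (390,232). Canister (330,173) and cezve (474,175) look undisturbed. I'll release the post, retract and line up with the grinder.

```bash
python3 - <<'E'
from h import *
np.set_printoptions(suppress=True,precision=1)
t=pickle.load(open("t2.pkl","rb"))
tc=lambda a:(np.array(a)+.5)/3.2+[130,95]-.5
print('hub,knob,can,cez',p2w(t,tc([(402,300),(390,231),(330,173),(474,177)]),[180,210,147,98])[:,:2])
L=lean(36);d=L.as_matrix()[:,2]
g=np.array([564,67.,60.])
G=np.array([591,-2,140.])
rows([(g,L,.04,2),(g-115*d,L,.04,6),(g-115*d,L,.085,1),(G-110*d,L,.085,5),(G-110*d,L,.085,2)])
E
```

```text
hub,knob,can,cez [[594.7  -7.1]
 [650.5   3. ]
 [707.7  58. ]
 [712.2 -69.1]]
[[[0.0005,-0.0037,0.0003],[0.002,0.0,0.001],0.04],[[0.0011,-0.0074,0.0005],[0.003,0.0,0.002],0.04],[[0.0011,-0.0073,-0.0186],[0.003,0.0,0.002],0.04],[[0.0011,-0.0072,-0.0378],[0.003,0.0,0.002],0.04],[[0.0011,-0.0072,-0.057],[0.003,0.0,0.002],0.04],[[0.0011,-0.0071,-0.0761],[0.003,0.0,0.002],0.04],[[0.0011,-0.007,-0.0953],[0.003,0.0,0.002],0.04],[[0.0011,-0.007,-0.1145],[0.003,0.0,0.002],0.04]]
[[[0.0,0.0,0.0],[0.0,0.0,0.0],0.085],[[-0.0138,-0.0138,-0.0088],[0.0,0.0,0.0],0.085],[[-0.0275,-0.0276,-0.0175],[0.0,0.0,0.0],0.085],[[-0.0413,-0.0414,-0.0263],[0.0,0.0,0.0],0.085],[[-0.0551,-0.0552,-0.0351],[0.0,0.0,0.0],0.085],[[-0.0689,-0.069,-0.0439],[0.0,0.0,0.0],0.085],[[-0.0689,-0.069,-0.0439],[0.0,0.0,0.0],0.085],[[-0.0689,-0.069,-0.0439],[0.0,0.0,0.0],0.085]]
```

Call:
{"fn": "apply_moves", "kwargs": {"increments": [[[0.0005, -0.0035, 0], [0, 0, 0], 0.04], [[0.001, -0.0075, 0], [0, 0, 0], 0.04], [[0.001, -0.0075, -0.019], [0, 0, 0], 0.04], [[0.001, -0.007, -0.038], [0.003, 0, 0.002], 0.04], [[0.001, -0.007, -0.057], [0.003, 0, 0.002], 0.04], [[0.001, -0.007, -0.076], [0.003, 0, 0.002], 0.04], [[0.001, -0.007, -0.095], [0.003, 0, 0.002], 0.04], [[0.001, -0.007, -0.115], [0.003, 0, 0.002], 0.04]]}}

```text
time: 6.2
ee_pos: [404.2, 66.2, 279.0]
orientation: [0.309, 0.0, 0.951, 0.0]
ft_force: [-0.2, 0.0, 0.3]
finger_gap: 40.0
finger_force: 0.0
```

Call:
{"fn": "apply_moves", "kwargs": {"increments": [[[0, 0, 0], [0, 0, 0], 0.085], [[-0.014, -0.014, -0.009], [0, 0, 0], 0.085], [[-0.0275, -0.0275, -0.0175], [0, 0, 0], 0.085], [[-0.041, -0.041, -0.026], [0, 0, 0], 0.085], [[-0.055, -0.055, -0.035], [0, 0, 0], 0.085], [[-0.069, -0.069, -0.044], [0, 0, 0], 0.085], [[-0.069, -0.069, -0.044], [0, 0, 0], 0.085], [[-0.069, -0.069, -0.044], [0, 0, 0], 0.085]]}}

```text
time: 7.2
ee_pos: [434.5, -2.4, 353.3]
orientation: [0.308, 0.0, 0.951, 0.0]
ft_force: [0.1, 0.1, -0.6]
finger_gap: 84.9
finger_force: 0.0
```

```bash
python3 - <<'E'
from h import *
np.set_printoptions(suppress=True,precision=1)
c=wrist("w3");p,R,s=cur();print(p+155*R.as_matrix()[:,2],R.as_quat(),s["joint_pos"],s["finger_gap"])
G=[591,-2]
print('pred base',w2p(c,[[591-24.5,-2,30],[591,-26.5,30],[591,22.5,30],[591,-26.5,165],[591,22.5,165],[591-24.5,-2,165],[676,-3,30]]))
E
```

```text
[525.1  -2.1 227.5] [0.  1.  0.  0.3] [-0.2 -0.7  2.3  0.1  0.9 -1.8] 85.18771689774103
pred base [[288.9  93.6]
 [260.8 118.3]
 [316.9 118.2]
 [250.9 249.1]
 [328.1 248.9]
 [289.5 226.1]
 [287.9 184.8]]
```

View pics/w3.png

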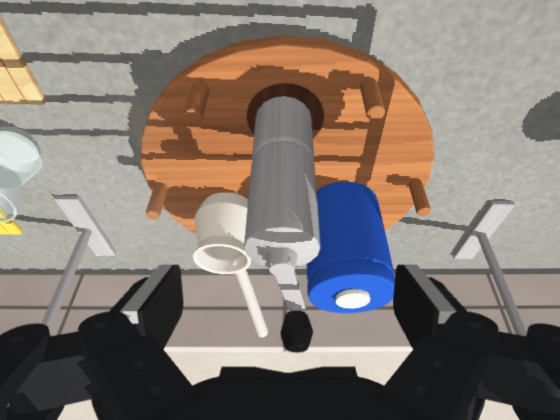

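The wrist view shows the grinder body centred at column 284, against 289 predicted, so it stands at about (594,-6). Now I'll move in along the leaned axis and grip it.

```bash
python3 - <<'E'
from h import *
L=lean(36);d=L.as_matrix()[:,2];G=np.array([594,-6,140.])
rows([(G-100*d,L,.085,2),(G,L,.085,12),(G,L,.085,2)])
E
```

```text
[[[-0.0019,-0.0019,0.0057],[0.0,-0.001,-0.0],0.085],[[-0.0039,-0.0038,0.0113],[0.001,-0.003,-0.001],0.085],[[-0.0039,-0.0038,0.0196],[0.001,-0.003,-0.001],0.085],[[-0.0039,-0.0038,0.028],[0.001,-0.003,-0.001],0.085],[[-0.004,-0.0038,0.0363],[0.001,-0.003,-0.001],0.085],[[-0.004,-0.0038,0.0446],[0.001,-0.003,-0.001],0.085],[[-0.004,-0.0038,0.053],[0.001,-0.003,-0.001],0.085],[[-0.004,-0.0038,0.0613],[0.001,-0.003,-0.001],0.085]]
[[[0.0,0.0,0.0083],[0.0,0.0,0.0],0.085],[[0.0,0.0,0.0167],[0.0,0.0,0.0],0.085],[[0.0,0.0,0.025],[0.0,0.0,0.0],0.085],[[0.0,0.0,0.0333],[0.0,0.0,0.0],0.085],[[0.0,0.0,0.0417],[0.0,0.0,0.0],0.085],[[0.0,0.0,0.05],[0.0,0.0,0.0],0.085],[[0.0,0.0,0.05],[0.0,0.0,0.0],0.085],[[0.0,0.0,0.05],[0.0,0.0,0.0],0.085]]
```

Call:
{"fn": "apply_moves", "kwargs": {"increments": [[[-0.002, -0.002, 0.006], [0, -0.001, 0], 0.085], [[-0.004, -0.004, 0.011], [0.001, -0.003, -0.001], 0.085], [[-0.004, -0.004, 0.0195], [0.001, -0.003, -0.001], 0.085], [[-0.004, -0.004, 0.028], [0.001, -0.003, -0.001], 0.085], [[-0.004, -0.004, 0.036], [0.001, -0.003, -0.001], 0.085], [[-0.004, -0.004, 0.0445], [0.001, -0.003, -0.001], 0.085], [[-0.004, -0.004, 0.053], [0.001, -0.003, -0.001], 0.085], [[-0.004, -0.004, 0.0615], [0.001, -0.003, -0.001], 0.085]]}}

```text
time: 8.25
ee_pos: [474.4, -6.5, 306.9]
orientation: [0.31, -0.0, 0.951, -0.001]
ft_force: [-0.4, -0.7, 0.5]
finger_gap: 84.9
finger_force: 0.0
```

Call:
{"fn": "apply_moves", "kwargs": {"increments": [[[0, 0, 0.008], [0, 0, 0], 0.085], [[0, 0, 0.0165], [0, 0, 0], 0.085], [[0, 0, 0.025], [0, 0, 0], 0.085], [[0, 0, 0.033], [0, 0, 0], 0.085], [[0, 0, 0.0415], [0, 0, 0], 0.085], [[0, 0, 0.05], [0, 0, 0], 0.085], [[0, 0, 0.05], [0, 0, 0], 0.085], [[0, 0, 0.05], [0, 0, 0], 0.085]]}}

```text
time: 9.25
ee_pos: [503.6, -6.6, 267.0]
orientation: [0.31, -0.0, 0.951, -0.001]
ft_force: [0.6, 0.0, 0.3]
finger_gap: 85.3
finger_force: 0.0
```

```bash
python3 - <<'E'
from h import *
np.set_printoptions(suppress=True,precision=1)
c=wrist("w4");p,R,s=cur();print(p+155*R.as_matrix()[:,2],s["joint_pos"],s["ft_force"])
E
```

```text
[595.   -6.7 142.1] [-0.1 -0.3  2.2  0.2  0.6 -1.8] [-0.1  0.3  0.3]
```

View pics/w4.png

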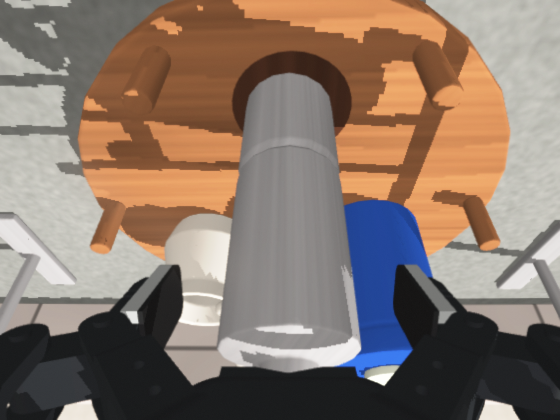

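The grinder is centred between the open pads (columns 219–360, fingers symmetric). Closing on it.

Call:
{"fn": "apply_moves", "kwargs": {"increments": [[[0, 0, 0], [0, 0, 0], 0.07], [[0, 0, 0], [0, 0, 0], 0.06], [[0, 0, 0], [0, 0, 0], 0.052], [[0, 0, 0], [0, 0, 0], 0.045], [[0, 0, 0], [0, 0, 0], 0.035], [[0, 0, 0], [0, 0, 0], 0.035], [[0, 0, 0], [0, 0, 0], 0.035], [[0, 0, 0], [0, 0, 0], 0.035]]}}

```text
time: 10.3
ee_pos: [503.7, -6.6, 267.3]
orientation: [0.311, -0.0, 0.951, -0.001]
ft_force: [-0.1, 1.3, 3.5]
finger_gap: 47.9
finger_force: 62.5
```

```bash
python3 - <<'E'
from h import *
p,R,s=cur();g=p+155*R.as_matrix()[:,2];print(g,s["finger_gap"],s["ft_force"])
L=lean(36)
rows([(g+[-2,0,20],L,.035,5),(g+[-35,2,22],L,.035,3),(g+[-80,3,30],L,.035,6),(g+[-80,3,30],L,.035,2)])
E
```

```text
[595.20679919  -6.69790474 142.18681002] 47.93295659497354 [-0.09723728  1.26767562  3.45525561]
[[[-0.0021,0.0,-0.0035],[0.0,0.001,0.0],0.035],[[-0.0043,-0.0001,-0.0069],[0.0,0.001,0.0],0.035],[[-0.0064,-0.0001,-0.0104],[-0.001,0.002,0.0],0.035],[[-0.0085,-0.0001,-0.0139],[-0.001,0.003,0.0],0.035],[[-0.0107,-0.0002,-0.0173],[-0.001,0.003,0.001],0.035],[[-0.0022,0.0005,-0.0244],[-0.001,0.003,0.001],0.035],[[0.0063,0.0012,-0.0314],[-0.001,0.003,0.001],0.035],[[0.0148,0.0018,-0.0384],[-0.001,0.003,0.001],0.035]]
[[[0.0053,0.0002,-0.0055],[0.0,0.0,0.0],0.035],[[0.0106,0.0003,-0.011],[0.0,0.0,0.0],0.035],[[0.0159,0.0005,-0.0165],[0.0,0.0,0.0],0.035],[[0.0211,0.0007,-0.0219],[0.0,0.0,0.0],0.035],[[0.0264,0.0008,-0.0274],[0.0,0.0,0.0],0.035],[[0.0317,0.001,-0.0329],[0.0,0.0,0.0],0.035],[[0.0317,0.001,-0.0329],[0.0,0.0,0.0],0.035],[[0.0317,0.001,-0.0329],[0.0,0.0,0.0],0.035]]
```

Call:
{"fn": "apply_moves", "kwargs": {"increments": [[[-0.002, 0, -0.0035], [0, 0, 0], 0.035], [[-0.0045, 0, -0.007], [0, 0, 0], 0.035], [[-0.0065, 0, -0.0105], [0, 0, 0], 0.035], [[-0.0085, 0, -0.014], [0, 0, 0], 0.035], [[-0.0105, 0, -0.0175], [0, 0, 0], 0.035], [[-0.002, 0.0005, -0.0245], [0, 0, 0], 0.035], [[0.006, 0.001, -0.0315], [0, 0, 0], 0.035], [[0.015, 0.002, -0.0385], [0, 0, 0], 0.035]]}}

```text
time: 11.3
ee_pos: [468.4, -4.5, 289.5]
orientation: [0.31, -0.0, 0.951, -0.001]
ft_force: [1.2, 1.0, -4.7]
finger_gap: 47.8
finger_force: 62.3
```

Call:
{"fn": "apply_moves", "kwargs": {"increments": [[[0.005, 0, -0.0055], [0, 0, 0], 0.035], [[0.0105, 0, -0.011], [0, 0, 0], 0.035], [[0.016, 0.0005, -0.0165], [0, 0, 0], 0.035], [[0.021, 0.0005, -0.022], [0, 0, 0], 0.035], [[0.0265, 0.001, -0.0275], [0, 0, 0], 0.035], [[0.0315, 0.001, -0.033], [0, 0, 0], 0.035], [[0.0315, 0.001, -0.033], [0, 0, 0], 0.035], [[0.0315, 0.001, -0.033], [0, 0, 0], 0.035]]}}

```text
time: 12.3
ee_pos: [423.9, -3.6, 297.5]
orientation: [0.311, -0.0, 0.951, -0.001]
ft_force: [-0.2, -0.0, -3.9]
finger_gap: 47.8
finger_force: 62.5
```

```bash
python3 - <<'E'
from h import *
p,R,s=cur();g=p+155*R.as_matrix()[:,2];print(g,s["finger_gap"],s["ft_force"],s["joint_pos"].round(2))
L=lean(36);M=lean(36,-25)
hz=112+8
rows([((508,-120,hz+45),lean(36,-12),.035,7),((520,-281,hz+45),M,.035,8),((534,-281,hz+40),M,.035,1)])
E
```

```text
[515.41273323  -3.7148582  172.41844717] 47.83050661006691 [-0.20962116 -0.03575943 -3.8592306 ] [-0.18 -0.66  2.41  0.15  0.78 -1.82]
[[[0.0012,-0.0139,0.0004],[0.017,0.0,0.024],0.035],[[0.0024,-0.0279,0.0008],[0.035,0.001,0.049],0.035],[[0.0036,-0.0418,0.0012],[0.052,0.001,0.073],0.035],[[0.0048,-0.0557,0.0017],[0.07,0.002,0.097],0.035],[[0.0059,-0.0696,0.0021],[0.087,0.002,0.121],0.035],[[0.0071,-0.0836,0.0025],[0.105,0.003,0.146],0.035],[[0.0083,-0.0975,0.0029],[0.122,0.003,0.17],0.035],[[0.0065,-0.1152,0.0043],[0.139,0.003,0.193],0.035]]
[[[-0.0052,-0.0166,0.0038],[0.017,0.0,0.023],0.035],[[-0.0104,-0.0333,0.0075],[0.033,0.0,0.046],0.035],[[-0.0156,-0.0499,0.0113],[0.05,0.0,0.069],0.035],[[-0.0208,-0.0665,0.0151],[0.067,0.0,0.092],0.035],[[-0.026,-0.0832,0.0189],[0.083,0.0,0.115],0.035],[[-0.0312,-0.0998,0.0226],[0.1,0.0,0.138],0.035],[[-0.0363,-0.1165,0.0264],[0.117,0.0,0.161],0.035],[[-0.0444,-0.1132,0.0384],[0.117,0.0,0.161],0.035]]
```

Call:
{"fn": "apply_moves", "kwargs": {"increments": [[[0.001, -0.014, 0], [0.017, 0, 0.024], 0.035], [[0.0025, -0.028, 0.001], [0.035, 0.001, 0.049], 0.035], [[0.0035, -0.042, 0.001], [0.052, 0.001, 0.073], 0.035], [[0.005, -0.0555, 0.0015], [0.07, 0.002, 0.097], 0.035], [[0.006, -0.0695, 0.002], [0.087, 0.002, 0.121], 0.035], [[0.007, -0.0835, 0.0025], [0.105, 0.003, 0.146], 0.035], [[0.0085, -0.0975, 0.003], [0.122, 0.003, 0.17], 0.035], [[0.0065, -0.115, 0.0045], [0.139, 0.003, 0.193], 0.035]]}}

```text
time: 13.3
ee_pos: [421.1, -119.4, 289.8]
orientation: [0.307, 0.114, 0.944, -0.037]
ft_force: [-0.0, -0.1, -4.2]
finger_gap: 47.2
finger_force: 62.6
```

Call:
{"fn": "apply_moves", "kwargs": {"increments": [[[-0.005, -0.0165, 0.004], [0.017, 0, 0.023], 0.035], [[-0.0105, -0.033, 0.0075], [0.033, 0, 0.046], 0.035], [[-0.0155, -0.05, 0.011], [0.05, 0, 0.069], 0.035], [[-0.021, -0.0665, 0.015], [0.067, 0, 0.092], 0.035], [[-0.026, -0.083, 0.019], [0.083, 0, 0.115], 0.035], [[-0.031, -0.1, 0.0225], [0.1, 0, 0.138], 0.035], [[-0.0365, -0.1165, 0.0265], [0.117, 0, 0.161], 0.035], [[-0.0445, -0.113, 0.0385], [0.117, 0, 0.161], 0.035]]}}

```text
time: 14.3
ee_pos: [451.7, -244.1, 285.5]
orientation: [0.302, 0.207, 0.928, -0.068]
ft_force: [0.0, -0.8, -3.7]
finger_gap: 47.6
finger_force: 62.9
```

```bash
python3 - <<'E'
from h import *
np.set_printoptions(suppress=True,precision=1)
c=wrist("w5");p,R,s=cur();g=p+155*R.as_matrix()[:,2];print(g,s["finger_gap"],s["ft_force"],s["joint_pos"])
b=g[2]-112
print('coaster pred',w2p(c,[[588,-231,8],[586,-337,8],[479,-333,8],[483,-224,8]]),'grinder base ring',w2p(c,[[g[0]+24.5*np.cos(a),g[1]+24.5*np.sin(a),b] for a in (0,1.57,3.14,4.71)]))
E
```

```text
[ 535.2 -282.2  159.4] 47.08651069559397 [ 0.5  0.3 -4.2] [-0.6 -0.3  2.2  0.2  0.6 -1.9]
coaster pred [[387.1 111. ]
 [254.7 156.5]
 [171.5  32.5]
 [351.7 -54.5]] grinder base ring [[306.6 143.6]
 [330.   98.6]
 [270.8  79.5]
 [253.3 128.6]]
```

View pics/w5.png

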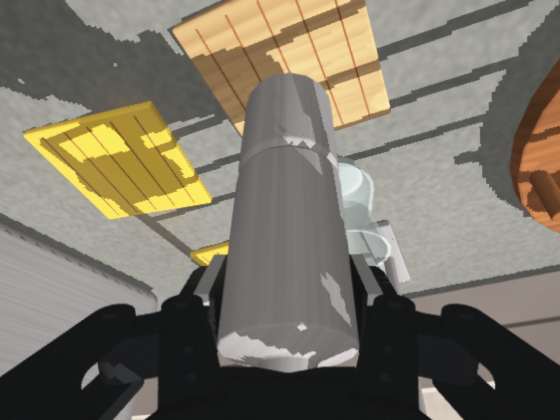

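The view matches predictions: coaster corners at (388,110) and (170,32), grinder upright in the grip. The yellow squares are to the left. Lowering next.

```bash
python3 - <<'E'
from h import *
p,R,s=cur();g=p+155*R.as_matrix()[:,2]
rows([((534,-281,130),R,.035,5),((534,-281,120),R,.035,3)])
E
```

```text
[[[0.0037,0.0001,0.0046],[0.0,0.0,0.0],0.035],[[0.0074,0.0002,0.0091],[0.0,0.0,0.0],0.035],[[0.0111,0.0003,0.0137],[0.0,0.0,0.0],0.035],[[0.0148,0.0004,0.0183],[0.0,0.0,0.0],0.035],[[0.0185,0.0005,0.0229],[0.0,0.0,0.0],0.035],[[0.0205,0.0005,0.0255],[0.0,0.0,0.0],0.035],[[0.0225,0.0005,0.0282],[0.0,0.0,0.0],0.035],[[0.0244,0.0005,0.0309],[0.0,0.0,0.0],0.035]]
```

Call:
{"fn": "apply_moves", "kwargs": {"increments": [[[0.0035, 0, 0.0045], [0, 0, 0], 0.035], [[0.0075, 0, 0.009], [0, 0, 0], 0.035], [[0.011, 0.0005, 0.0135], [0, 0, 0], 0.035], [[0.015, 0.0005, 0.0185], [0, 0, 0], 0.035], [[0.0185, 0.0005, 0.023], [0, 0, 0], 0.035], [[0.0205, 0.0005, 0.0255], [0, 0, 0], 0.035], [[0.0225, 0.0005, 0.028], [0, 0, 0], 0.035], [[0.0245, 0.0005, 0.031], [0, 0, 0], 0.035]]}}

```text
time: 15.35
ee_pos: [450.5, -241.1, 245.6]
orientation: [0.302, 0.206, 0.928, -0.067]
ft_force: [-5.4, 5.9, 23.3]
finger_gap: 47.2
finger_force: 66.3
```

```bash
python3 - <<'E'
from h import *
p,R,s=cur();g=p+155*R.as_matrix()[:,2];print(g,s["ft_force"])
# 1 mm-down steps in tool axes
print(R.inv().apply([0,0,-.001]))
E
```

```text
[ 533.04842937 -279.67261396  120.18720051] [-5.42651892  5.87626347 23.33860991]
[5.88030577e-04 3.82205335e-09 8.08838699e-04]
```

It is seated. I'll ease off a little, open, then back out along the tool axis.

Call:
{"fn": "apply_moves", "kwargs": {"increments": [[[-0.0005, 0, -0.0005], [0, 0, 0], 0.035], [[-0.0008, 0, -0.001], [0, 0, 0], 0.035], [[-0.0008, 0, -0.001], [0, 0, 0], 0.055], [[-0.0008, 0, -0.001], [0, 0, 0], 0.07], [[-0.0008, 0, -0.001], [0, 0, 0], 0.085], [[-0.0008, 0, -0.001], [0, 0, 0], 0.085], [[-0.0008, 0, -0.001], [0, 0, 0], 0.085], [[-0.0008, 0, -0.001], [0, 0, 0], 0.085]]}}

```text
time: 16.35
ee_pos: [450.4, -241.1, 246.7]
orientation: [0.301, 0.206, 0.929, -0.067]
ft_force: [0.7, -0.2, -0.8]
finger_gap: 85.2
finger_force: 0.0
```

Call:
{"fn": "apply_moves", "kwargs": {"increments": [[[0, 0, -0.01], [0, 0, 0], 0.085], [[0, 0, -0.02], [0, 0, 0], 0.085], [[0, 0, -0.035], [0, 0, 0], 0.085], [[0, 0, -0.05], [0, 0, 0], 0.085], [[0, 0, -0.065], [0, 0, 0], 0.085], [[0, 0, -0.08], [0, 0, 0], 0.085], [[0, 0, -0.09], [0, 0, 0], 0.085], [[0, 0, -0.09], [0, 0, 0], 0.085]]}}

```text
time: 17.35
ee_pos: [402.4, -218.8, 320.8]
orientation: [0.303, 0.206, 0.928, -0.067]
ft_force: [0.2, 0.6, -0.2]
finger_gap: 85.3
finger_force: 0.0
```

```bash
python3 - <<'E'
from h import *
from bench import ctrl
np.set_printoptions(suppress=True,precision=1)
c=wrist("w6")
p,R,s=cur();print(p+155*R.as_matrix()[:,2],s["ft_force"])
t=dict(ctrl.camera("scene"));a=c["pixels"];b=t["pixels"]
cv2.imwrite("pics/f.png",cv2.resize(np.hstack([a[:, :],b]),(800,300),interpolation=cv2.INTER_AREA))
cv2.imwrite("pics/f.png",cv2.resize(b[150:390,150:470],(800,600),interpolation=cv2.INTER_CUBIC))
print('base ring',w2p(t,[[534+24.5*np.cos(x),-281+24.5*np.sin(x),z] for z in (8,143) for x in (0,1.57,3.14,4.71)])*2.5-[375,375])
E
```

```text
[ 485.1 -257.4  194.8] [-0.2 -0.4 -0.5]
base ring [[197.1 406.9]
 [196.9 378.3]
 [163.  380.9]
 [162.3 409.6]
 [184.5 322.1]
 [184.7 293. ]
 [147.6 295.6]
 [146.3 324.9]]
```

View pics/f.png

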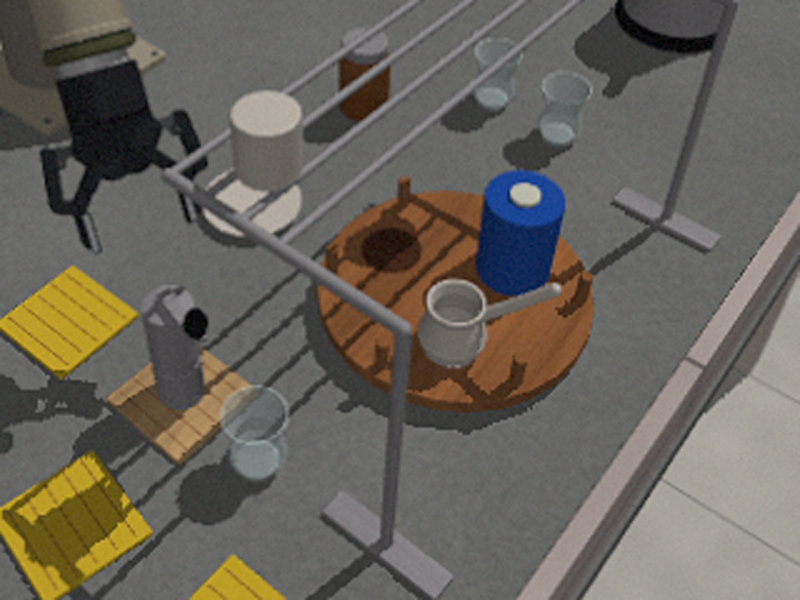

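The picture shows the grinder upright on the coaster, its base at about (180,393) against (180,394) predicted for the centre. The dark empty mark is at (391,249), on the robot side, and everything else is standing.

```bash
python3 -c "
from h import *
from bench import ctrl
c=pickle.load(open('c0.pkl','rb'))['scene']
print(p2w(c,[391/2.5+150,249/2.5+150],30))
print(ctrl.finish_job())"
```

```text
[[591.23176988  -3.06591     30.        ]]
the job is handed in; nothing more can be done
None
```

The job is handed in: the grinder stands upright in the middle of the bamboo coaster, its empty place on the turntable is at the front (about 1 mm off the rack's axis as measured), and the last picture shows everything else standing; no verdict came back.

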